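Index the tapping arm to the next flange and set its speed ring

ROBOT

A 7-joint arm with a two-finger parallel gripper is mounted at the origin on the work surface. World frame = base frame: x ahead of the robot, y to its left, z up, the work surface at z = 0. Lengths are in m, angles in rad, forces in N, time in s.
With the tool pointing down it reaches from about 0.35 to 0.9 m from the base axis. Payload 19.9 kg.
Tool frame: the origin (TCP) lies on the centre line of the jaws, within the pads' length; the fingertips stand 8 mm ahead of it and the grasp point (between the pads) lies 11 mm behind it; z points along the fingers, x is the direction in which the jaws open and shut, and the axes are right-handed (so a half turn about z gives the same grasp; the last joint's range is limited). The gripper opens to 85 mm and grips with 20 to 120 N. Pads are 22 mm wide; open, the fingers measure 114 mm over their backs; the gripper's body (76 mm by 85 mm) begins 54 mm behind the grasp point. The pads swing forward as they close: fully open they stand 13 mm farther back than shut.
Start: joints at [-1.337, 0.417, -0.01, 1.614, 0.005, 1.111, -0.053], TCP at [0.17, 0.602, 0.239] pointing down, gripper open.
Joint ranges: [-2.81, 2.81], [-0.39, 2.02], [-1.27, 1.25], [0.06, 2.57], [-1.19, 4.33], [0.19, 2], [-2.82, 2.82]. Speed limits (rad/s): [1.89, 1.89, 2.39, 2.39, 3.01, 3.01, 3.01].

INTERFACE

Orientations are given as a rotation vector (axis times angle).
In Python, from bench import arm gives the robot as it stands.
- The arm moves only by the tool step_arm, never from a script. Its argument "commands" is a list of rows, each an object with "xyz": the shift along the tool's x, y, z in mm, a list of three; "dr": the turn, a rotation vector about the tool's x, y, z in degrees, a list of three; "jaw": the opening, from 0 (shut) to 1 (fully open). In form: [{"xyz": [dx, dy, dz], "dr": [ax, ay, az], "jaw": jaw}, ...]. A call has 1 to 12 rows; each row shifts and turns the pose as measured when the row begins, along the tool's axes as they then stand; what a row does not reach is not made up. A row lasts 1/8 s, in which the tool goes at most 62.5 mm and 10.7 degrees, less where a joint would pass 70% of its speed; a pose out of reach is approached as far as the arm can. A call with a gripper value outside its range is refused whole. The fingers move at their own pace and stop on an object; the grip force is fixed at half the most. Time passes only in rows, so rows that do not move let the fingers close. It gives the time, the measured TCP pose, the force and the opening at its end, in the units of the state.
- arm.read_state(): the state, without advancing time (a new reading comes with each control period).
- arm.camera(name): name is "side" or "top"; returns (picture, depth): 384x512x3 uint8, red, green, blue; 384x512 float32, m along the optical axis (not along the pixel's ray), 0 where there is no reading.
- arm.calibration(name): a dict with "camera_matrix" (3x3 intrinsics, pixels), "dist" ([k1, k2, p1, p2, k3] as OpenCV has them; the pictures are not rectified), "rvec" (rotation vector, rad) and "tvec" (3), from world to camera coordinates, as OpenCV has them. Camera axes: x right, y down, z forward; pixel columns grow to the right and rows downward; lengths in m; the calibration is good to about 2 mm. A picture is of the moment at which its call begins. calibration takes no time and is no camera call.
- arm.hand_in(): hands the job in, once; it reports no verdict.
The state is a dict: "clock": time; "qpos": joint angles; "qvel": joint speeds; "tau": joint torques, N m; "tcp_pos": TCP position; "eef_rot": TCP orientation; "ft_force": force on the tool from outside, world axes, zero at the start; "moment": the same for the moment, N m; "opening": opening from 0.0 (shut) to 1.0 (fully open).
Only numpy, scipy, OpenCV 4.12 (cv2) and the standard library are available. Lean on these libraries where they do the work, as an engineer would, in place of code of your own. Each camera call takes 0.05 s, during which the arm holds its last target. There are 200 camera calls.

TASK

On the swing-arm tapping machine, pull up the yellow T-handle of the index plunger and give it a quarter turn so that it stays out by itself, swing the green arm by its upright black handle until the tap stands over the open flange (not over the finished one with the red plug), and turn the T-handle back so that the pin drops fully home and locks the arm there. Then turn the black speed ring on top of the air motor until its white line stands in the middle of the red band on the scale, and let go. Leave the oil bottle, the tap bin, the spanner and the hand grinder where they are.

Things in the scene. Friction and masses are not known exactly. Their poses are not given: they have to be found in the camera images.
- stand: Fixed machine: aluminium plate 280 x 340 x 15 mm, grey column, round steel index plate (172 mm across, top 147 mm above the bench) with three holes. Origin on the column's axis at bench height, z up; the plate spans x -215 to 65, y -170 to 170 mm. At swing angle 0 the arm points along its -x. A flange is clamped at (-110, 102) and one at (-110, -102) mm.
- column (a point): Point on the vertical axis about which the arm swings, at the top of the index plate.
- swing_arm (a joint): Swing of the green arm, rad, counter-clockwise from above, -0.93 to 0.93; starts at 0, locked. Index holes at -0.75, 0, 0.75 (0.75: tap over the flange place at stand y -102 mm; -0.75: y +102). The rounded pin finds a hole if the arm is within 0.03 rad of it; locked play 0.02 rad. 2 to 3 N at the handle swing it; it stays where it is left.
- swing_handle (a point): Upright black round handle at the arm's free end, fixed to the arm: 24 mm diameter, from 179 to 240 mm above the bench, 235 mm from the column's axis. This point: on its axis, 218 mm up. The motor's axis is 85 mm inward.
- t_handle: Yellow T-handle of the index plunger, on the arm 65 mm from the column's axis (motor 85 mm farther out): bar 60 long, 16 wide, 30 mm tall. Origin: its centre, 224 mm above the bench when home; x along the bar (along the arm when home), z up. A slotted steel sleeve 20 x 20 mm begins 2 mm below it; a key under the bar fills the slot. Tracks lift and turn; turns on a vertical axis.
- pin_lift (a joint): Lift of pin and T-handle, m: 0 home, stop 0.018; spring 5 N (home) to 11 N down. From 0.0135 up the T-handle turns up to 1.6 rad either way; turned over 0.4 rad and let go, it rests parked at 0.013 and the arm is free. Turned back to within 0.1 rad of the arm's line and let go, it drops; over a hole to 0.
- tap_tip (a point): Point of the tap below the air motor, on the motor's axis, 150 mm from the column's axis and 72 mm above the bench.
- flange_open_top (a point): Centre of the top of the open aluminium flange (92 mm across, hub 50 mm, dark open bore), 55 mm above the bench: the one to be tapped. Clamped to the plate.
- flange_done_top (a point): Centre of the hub of the finished flange, same size but with a red plug (38 mm across, 10 mm tall) on it; 55 mm above the bench. Clamped to the plate.
- speed_ring (a joint): Angle of the black speed ring on the motor, rad, grows clockwise seen from above, 0 to 3.4; the white line stands in the middle of the red band at 2.10. Friction 0.12 N m; it stays where it is left. It always starts counter-clockwise of the band, by 0.6 to 1.45 rad.
- ring_grip (a point): Point on the vertical axis of the speed ring, 240 mm above the bench. Ring: 52 mm diameter, 38 mm tall (216 to 254 mm above the bench), over a scale flange 84 mm across whose top is 215 mm above the bench.
- ring_line (a point): Outer end of the white line on the ring's top edge, 26 mm from its axis, 254 mm above the bench.
- red_mark (a point): Middle of the red band on the scale flange, 34 mm from the motor's axis, 216 mm above the bench; it swings with the arm. The band is about 8 mm wide (0.12 rad to each side of its middle) and also shows on the rim.
- oil_bottle: Bystander: yellow oil bottle, 60 mm across, 160 mm tall; origin centre of its underside.
- tap_bin: Bystander: blue divided bin 150 x 100 x 55 mm; origin centre of its underside.
- spanner: Bystander: spanner lying flat, 180 mm long; origin under its middle.
- air_grinder: Bystander: aluminium hand grinder lying on a rubber pad, 210 mm long, 45 mm tall; origin under its middle.

How it is judged:
On the way, in this order (a step that is already met when the one before it is completed fails the run):
1. the plunger is pulled out and stays out by itself, let go (value of joint pin_lift above 0.0105 m and contact force between the fingers and t_handle below 0.3 N), for 0.2 s.
2. the arm is swung until the tap is over the open flange (horizontal distance between tap_tip and flange_open_top below 0.02 m).
3. the pin is fully home and the arm locked over the open flange (value of joint pin_lift below 0.002 m and horizontal distance between tap_tip and flange_open_top below 0.006 m), for 0.2 s.
4. the white line of the speed ring is in the red band (value of joint speed_ring between 1.98 and 2.22 rad), for 0.2 s.
At the end, for the whole second after the job is handed in: The pin is fully home (lift under 2 mm) with the tap within 6 mm of the open flange's axis, and the white line of the speed ring stands within 0.12 rad of the middle of the red band (inside the band) (all of step 3 and all of step 4); the robot touches nothing.
It fails at once if a bystander is pushed more than 25 mm or tipped (distance of any of oil_bottle, tap_bin, spanner, air_grinder from where it was at the start of the episode above 0.025 m or angle between oil_bottle's own z axis and vertical above 0.4 rad).
It also fails if it takes over 69 s, if anything falls off the work surface, if the arm or the gripper's body presses on something with over 40 N, if the wrist force passes 120 N, or if a joint passes its speed limit or range.

## Working session

There is one attempt and no reset: what is moved stays moved. The work goes in short steps, Python scripts to look and compute and a tool call to move; the robot and the scene stay as the last step left them, time stands still between calls to the robot, and variables do not carry over. Pictures are saved under pics/ and viewed, about 8 in all and at most 12, crops included, and the job is handed in when it is done.

Besides the shell and the picture viewer there is one more tool, called after "Request:" as name(argument=value, ...), one argument or row to a line, values as JSON. step_arm: Moves the arm, as the interface text tells. Its arguments: {"type":"object","properties":{"commands":{"type":"array","items":{"type":"object","properties":{"xyz":{"type":"array","items":{"type":"number"}},"dr":{"type":"array","items":{"type":"number"}},"jaw":{"type":"number"}}}}},"required":["commands"]}

```bash
mkdir -p pics
cat > h.py <<'E'
import numpy as np, cv2
from bench import arm
from scipy.spatial.transform import Rotation as R
def cal(n):
    c=arm.calibration(n); K=np.array(c["camera_matrix"],float); d=np.array(c["dist"],float)
    Rm=cv2.Rodrigues(np.array(c["rvec"],float))[0]; t=np.array(c["tvec"],float).ravel(); return K,d,Rm,t
def ray(n,uv):
    K,d,Rm,t=cal(n); p=cv2.undistortPoints(np.array(uv,float).reshape(-1,1,2),K,d).reshape(-1,2)
    return -Rm.T@t, np.c_[p,np.ones(len(p))]@Rm
def onz(n,uv,z):
    o,D=ray(n,uv); return o+D*((z-o[2])/D[:,2])[:,None]
def proj(n,P):
    K,d,Rm,t=cal(n); return cv2.projectPoints(np.array(P,float).reshape(-1,1,3),cv2.Rodrigues(Rm)[0],t,K,d)[0].reshape(-1,2)
def pts(n,dep,mask):
    v,u=np.nonzero(mask&(dep>0)); o,D=ray(n,np.c_[u,v]); return o+D*dep[v,u][:,None]
def snap(n,f=None):
    im,dep=arm.camera(n); np.savez('/tmp/%s.npz'%n,im=im,dep=dep)
    if f: cv2.imwrite('pics/'+f,im[:,:,::-1])
    return im,dep
E
python3 - <<'E'
from h import *
for n in ('top','side'):
    snap(n,n+'0.png'); K,d,Rm,t=cal(n); print(n,-Rm.T@t,Rm[2],K[0,0])
s=arm.read_state(); print(s)
E
```

```text
top [ 0.49379469 -0.00759306  1.21143939] [ 0.08763744 -0.02539562 -0.99582867] 403.52315649938816
side [ 0.57195894 -0.88125509  0.8670526 ] [ 0.01311876  0.7790988  -0.62676388] 412.39436081846753
{'clock': 0.1, 'qpos': array([-1.33748693,  0.41789131, -0.01027721,  1.61405891,  0.00472169,
        1.11069141, -0.05296783]), 'qvel': array([-0.00073499, -0.00263014, -0.00073281, -0.00145129,  0.00136787,
        0.00192349, -0.00096206]), 'tau': array([ 1.30677494e-03, -8.65817642e+01,  6.79660030e-01, -4.35640204e+01,
        1.91440381e-02,  4.91122511e-03,  5.30761909e-06]), 'tcp_pos': array([0.16955507, 0.60127787, 0.23876043]), 'eef_rot': array([ 2.50419379e+00,  1.89583380e+00, -1.17176889e-03]), 'ft_force': array([-0.37346222, -0.30815687, -0.595079  ]), 'moment': array([-0.01387069,  0.01537693,  0.06081904]), 'opening': 1.0023643805348985}
```

View pics/top0.png

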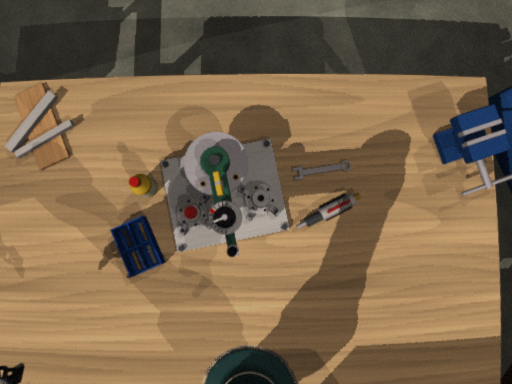

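View pics/side0.png

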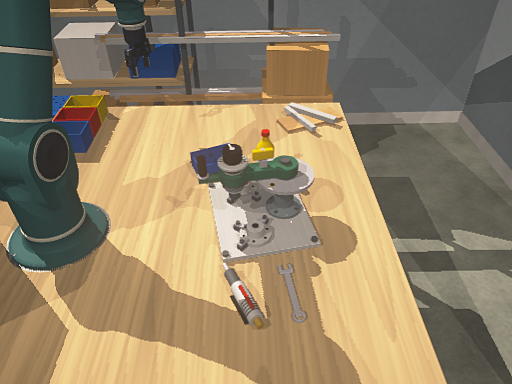

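The top view shows the column at about (215,158), the yellow T-handle (218,183), the ring (224,217) and the handle (232,251). The red-plug flange is at (190,212) and the open one at (261,197). The side view confirms this.

Run:
```python
from h import *
z=np.load('/tmp/top.npz'); im,dep=z['im'],z['dep']
c=im[125:265,150:295]; cv2.imwrite('pics/crop0.png',cv2.resize(c,None,fx=4,fy=4,interpolation=cv2.INTER_CUBIC)[:,:,::-1])
hsv=cv2.cvtColor(im,cv2.COLOR_RGB2HSV); H,S,V=cv2.split(hsv)
roi=np.zeros(H.shape,bool); roi[125:265,165:295]=1
y=roi&(H>20)&(H<35)&(S>180)&(V>120); y[200:]=0
red=roi&((H<6)|(H>174))&(S>150)&(V>80)
n,l,st,ce=cv2.connectedComponentsWithStats(red.astype(np.uint8))
print('red',st[1:],ce[1:])
for k in range(1,n):
    if st[k,4]>5: print('red',ce[k],onz('top',[ce[k]],.065),onz('top',[ce[k]],.216))
u=np.argwhere(y)[:,::-1]; print('yel',len(u),u.mean(0),onz('top',[u.mean(0)],.239), cv2.minAreaRect(u.astype(np.float32)))
P=pts('top',dep,roi)
for lo,hi,nm in ((.135,.155,'indexplate'),(.232,.248,'T/handle'),(.25,.26,'ring')):
    m=(P[:,2]>lo)&(P[:,2]<hi); Q=P[m]; print(nm,len(Q),np.median(Q,0),Q.min(0),Q.max(0))
Q=P[(P[:,2]>.232)&(P[:,2]<.248)]
for a,b in((0,.42),(.42,.6),(.6,1)):
    q=Q[(Q[:,0]>a)&(Q[:,0]<b)]
    if len(q): print(a,len(q),q.mean(0))
pl=P[(P[:,2]>.141)&(P[:,2]<.151)]
if len(pl)>10: print('idx circle',[np.array(cv2.minEnclosingCircle(pl[:,:2].astype(np.float32))[0]),cv2.minEnclosingCircle(pl[:,:2].astype(np.float32))[1]])
rg=P[(P[:,2]>.249)&(P[:,2]<.262)]
print('ring circle',cv2.minEnclosingCircle(rg[:,:2].astype(np.float32)) if len(rg) else None)
f=P[(P[:,2]>.05)&(P[:,2]<.06)]
print('flange',[cv2.minEnclosingCircle(f[s][:,:2].astype(np.float32)) for s in (f[:,1]<0.02,)])
```

```text
red [[185 207  12  12 104]
 [209 208   6   5  18]] [[189.90384615 212.32692308]
 [211.61111111 210.5       ]]
red [189.90384615 212.32692308] [[0.54021865 0.15911405 0.065     ]] [[0.53410405 0.1371567  0.216     ]]
red [211.61111111 210.5       ] [[0.54448339 0.09734989 0.065     ]] [[0.53780708 0.08352763 0.216     ]]
yel 105 [217.55238095 183.4952381 ] [[0.60196848 0.06652816 0.239     ]] ((217.46156311035156, 183.3076934814453), (23.533939361572266, 5.88348388671875), 78.69007110595703)
indexplate 2218 [0.67379417 0.09035138 0.14605988] [ 0.50022476 -0.00552426  0.13527906] [0.75251145 0.1659024  0.15409253]
T/handle 248 [0.58621387 0.06302392 0.23815355] [0.42677306 0.02409231 0.23243513] [0.63335983 0.07796126 0.24769415]
ring 355 [0.52008566 0.0508493  0.25321566] [0.49429009 0.02717153 0.25000935] [0.54419703 0.07476487 0.2579485 ]
0.42 161 [0.51274683 0.04911673 0.2389756 ]
0.6 87 [0.615804   0.06902965 0.23775978]
idx circle [array([0.6270501 , 0.08456599]), 0.1259242445230484]
ring circle ((0.5199385285377502, 0.05140859633684158), 0.025890709832310677)
flange [((0.577652096748352, -0.04218321666121483), 0.02528768964111805)]
```

View pics/crop0.png

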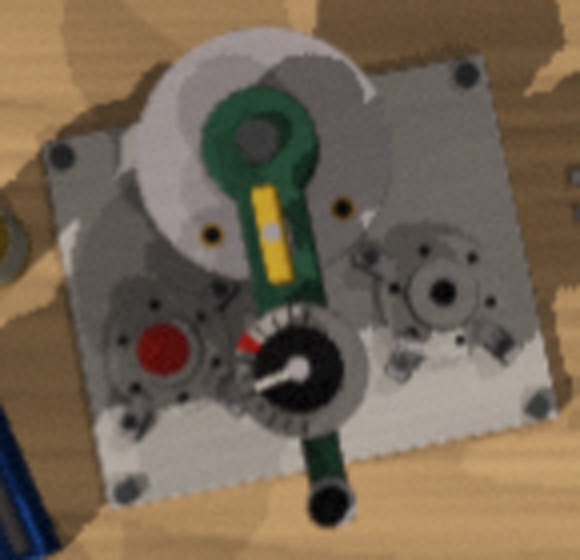

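Everything fits the given sizes. The ring is at (0.520, 0.051), the T-handle at (0.602, 0.0665) and the column at (0.667, 0.079). Stand yaw is 0.184, and the flanges are 204.8 mm apart. The open flange is at (0.578, -0.042), so the swing is +0.75. I'm starting to move.

Request:
step_arm(
  commands=[
    {"xyz":[0,0,-55],"dr":[0,0,0],"jaw":1},
    {"xyz":[0,0,-45],"dr":[0,0,0],"jaw":1},
    {"xyz":[-33,47,0],"dr":[0,0,0],"jaw":1},
    {"xyz":[-33,47,0],"dr":[0,0,0],"jaw":1},
    {"xyz":[-33,47,0],"dr":[0,0,0],"jaw":1},
    {"xyz":[-33,47,0],"dr":[0,0,0],"jaw":1},
    {"xyz":[-33,47,0],"dr":[0,0,0],"jaw":1},
    {"xyz":[-33,47,0],"dr":[0,0,0],"jaw":1},
    {"xyz":[-33,47,0],"dr":[0,0,0],"jaw":1},
    {"xyz":[-33,47,0],"dr":[0,0,0],"jaw":1},
  ],
)

```text
clock: 1.35
tcp_pos: [0.4652, 0.2363, 0.3401]
eef_rot: [2.496, 1.904, -0.008]
ft_force: [1.4, 1.1, 0.3]
opening: 0.999
```

```bash
cat >> h.py <<'E'
def plan(xyz,th,s=None):
    s=s or arm.read_state(); M=R.from_rotvec(s['eef_rot']).as_matrix(); t=np.arctan2(M[1,0],M[0,0])
    c,n=np.cos(th),np.sin(th); T=np.array([[c,n,0],[n,-c,0],[0,0,-1.]])
    print('clk %.2f pos'%s['clock'],s['tcp_pos'].round(4),'th %.3f'%t,'q7 %.2f'%s['qpos'][6],'open %.2f'%s['opening'],'F',s['ft_force'].round(1))
    print('d tool mm',(M.T@(np.array(xyz)-s['tcp_pos'])*1e3).round(1),'d world',((np.array(xyz)-s['tcp_pos'])*1e3).round(1),'turn deg',np.degrees(R.from_matrix(M.T@T).as_rotvec()).round(1))
    return s
C=np.array([.6672,.0786]); YAW=.184
def arc(r,a): return C-r*np.array([np.cos(YAW+a),np.sin(YAW+a)])
E
python3 - <<'E'
from h import *
plan([*arc(.065,0),.22],YAW-np.pi/2)
z=np.load('/tmp/top.npz'); P=pts('top',z['dep'],np.ones((384,512),bool))
for r in (0,.02,.03,.04,.1,.2):
    for off in (0,.012,.02):
        p=arc(r,0)+off*np.array([-np.sin(YAW),np.cos(YAW)]); m=np.hypot(*(P[:,:2]-p).T)<.006; print(r,off,P[m,2].max().round(3) if m.any() else None)
E
```

```text
clk 1.35 pos [0.4652 0.2363 0.3401] th 1.303 q7 0.82 open 1.00 F [1.4 1.1 0.3]
d tool mm [-126.4  178.2  120.5] d world [ 138.1 -169.6 -120.1] turn deg [  0.4   0.2 154.1]
0 0 0.199
0 0.012 0.198
0 0.02 0.188
0.02 0 0.189
0.02 0.012 0.189
0.02 0.02 0.189
0.03 0 0.233
0.03 0.012 0.188
0.03 0.02 0.188
0.04 0 0.24
0.04 0.012 0.238
0.04 0.02 0.187
0.1 0 0.237
0.1 0.012 0.187
0.1 0.02 0.187
0.2 0 0.178
0.2 0.012 0.177
0.2 0.02 0.018
```

Request:
step_arm(
  commands=[
    {"xyz":[-32,45,0],"dr":[0,0,0],"jaw":1},
    {"xyz":[-32,45,0],"dr":[0,0,0],"jaw":1},
    {"xyz":[-32,45,0],"dr":[0,0,0],"jaw":1},
    {"xyz":[-31,43,0],"dr":[0,0,0],"jaw":0.8},
    {"xyz":[0,0,0],"dr":[0,0,10.5],"jaw":0.8},
    {"xyz":[0,0,0],"dr":[0,0,10.5],"jaw":0.8},
    {"xyz":[0,0,0],"dr":[0,0,10.5],"jaw":0.8},
    {"xyz":[0,0,0],"dr":[0,0,10.5],"jaw":0.8},
    {"xyz":[0,0,0],"dr":[0,0,10.5],"jaw":0.8},
    {"xyz":[0,0,0],"dr":[0,0,10.5],"jaw":0.8},
    {"xyz":[0,0,0],"dr":[0,0,10.5],"jaw":0.8},
    {"xyz":[0,0,0],"dr":[0,0,10.5],"jaw":0.8},
  ],
)

```text
clock: 2.85
tcp_pos: [0.6072, 0.0549, 0.3366]
eef_rot: [3.117, -0.309, -0.013]
ft_force: [0.2, 0.5, -0.1]
opening: 0.803
```

Request:
step_arm(
  commands=[
    {"xyz":[0,0,0],"dr":[0,0,10.5],"jaw":0.8},
    {"xyz":[0,0,0],"dr":[0,0,10.5],"jaw":0.8},
    {"xyz":[0,0,0],"dr":[0,0,10.5],"jaw":0.8},
    {"xyz":[0,0,0],"dr":[0,0,10.5],"jaw":0.8},
    {"xyz":[0,0,0],"dr":[0,0,10.5],"jaw":0.6},
    {"xyz":[0,0,0],"dr":[0,0,10.5],"jaw":0.6},
  ],
)

```text
clock: 3.6
tcp_pos: [0.6062, 0.0553, 0.3348]
eef_rot: [2.468, -1.921, -0.007]
ft_force: [0.6, -0.9, 0.2]
opening: 0.601
```

```bash
python3 -c "
from h import *
plan([*arc(.065,0),.22],YAW-np.pi/2)"
```

```text
clk 3.60 pos [0.6062 0.0553 0.3348] th -1.323 q7 -1.16 open 0.60 F [ 0.6 -0.9  0.2]
d tool mm [-12.3  -1.6 114.7] d world [  -2.9   11.4 -114.8] turn deg [ 0.8 -0.3  3.7]
```

Request:
step_arm(
  commands=[
    {"xyz":[-12,-1,20],"dr":[0.8,-0.3,3.7],"jaw":0.6},
    {"xyz":[0,0,35],"dr":[0,0,0],"jaw":0.6},
    {"xyz":[0,0,20],"dr":[0,0,0],"jaw":0.6},
  ],
)

```text
clock: 3.98
tcp_pos: [0.6041, 0.0678, 0.2581]
eef_rot: [-2.41, 2.014, -0.002]
ft_force: [0.5, 0.0, 0.1]
opening: 0.597
```

Run:
```python
from h import *
plan([*arc(.065,0),.22],YAW-np.pi/2)
```

```text
clk 3.98 pos [0.6041 0.0678 0.2581] th -1.392 q7 -1.19 open 0.60 F [0.5 0.  0.1]
d tool mm [ 0.9  1.  38.1] d world [ -0.8  -1.1 -38.1] turn deg [-0.1 -0.  -0.3]
```

Request:
step_arm(
  commands=[
    {"xyz":[1,1,20],"dr":[0,0,0],"jaw":0.6},
    {"xyz":[0,0,17],"dr":[0,0,0],"jaw":0.6},
    {"xyz":[0,0,2],"dr":[0,0,0],"jaw":0.0},
    {"xyz":[0,0,0],"dr":[0,0,0],"jaw":0.0},
    {"xyz":[0,0,0],"dr":[0,0,0],"jaw":0.0},
    {"xyz":[0,0,0],"dr":[0,0,0],"jaw":0.0},
  ],
)

```text
clock: 4.72
tcp_pos: [0.6027, 0.0663, 0.2168]
eef_rot: [2.409, -2.014, 0.001]
ft_force: [0.5, -0.9, -6.2]
opening: 0.175
```

Run:
```python
from h import *
plan([*arc(.065,0),.22],YAW-np.pi/2)
```

```text
clk 4.72 pos [0.6027 0.0663 0.2168] th -1.393 q7 -1.16 open 0.17 F [ 0.5 -0.9 -6.2]
d tool mm [-0.3 -0.7 -3.2] d world [0.6 0.4 3.2] turn deg [ 0.1 -0.1 -0.3]
```

Request:
step_arm(
  commands=[
    {"xyz":[0,0,-6],"dr":[0,0,0],"jaw":0.0},
    {"xyz":[0,0,-6],"dr":[0,0,0],"jaw":0.0},
    {"xyz":[0,0,-4],"dr":[0,0,0],"jaw":0.0},
    {"xyz":[0,0,0],"dr":[0,0,0],"jaw":0.0},
  ],
)

```text
clock: 5.22
tcp_pos: [0.6026, 0.0663, 0.2338]
eef_rot: [2.409, -2.014, 0.001]
ft_force: [3.4, -3.2, -10.1]
opening: 0.178
```

Run:
```python
from h import *
plan([.6027,.0663,.2330],YAW)
```

```text
clk 5.22 pos [0.6026 0.0663 0.2338] th -1.393 q7 -1.17 open 0.18 F [  3.4  -3.2 -10.1]
d tool mm [ 0.1 -0.1  0.8] d world [ 0.1 -0.  -0.8] turn deg [  0.1  -0.  -90.3]
```

Request:
step_arm(
  commands=[
    {"xyz":[0,0,0.5],"dr":[0,0,-10],"jaw":0.0},
    {"xyz":[0,0,0],"dr":[0,0,-10],"jaw":0.0},
    {"xyz":[0,0,0],"dr":[0,0,-10],"jaw":0.0},
    {"xyz":[0,0,0],"dr":[0,0,-10],"jaw":0.0},
  ],
)

```text
clock: 5.72
tcp_pos: [0.6031, 0.0655, 0.2327]
eef_rot: [2.961, -1.039, 0.003]
ft_force: [4.6, -2.8, -11.8]
opening: 0.178
```

Run:
```python
from h import *
plan([.6026,.0663,.2330],YAW)
```

```text
clk 5.72 pos [0.6031 0.0655 0.2327] th -0.675 q7 -0.54 open 0.18 F [  4.6  -2.8 -11.8]
d tool mm [-0.9 -0.4 -0.3] d world [-0.5  0.8  0.3] turn deg [  0.2  -0.1 -49.2]
```

Request:
step_arm(
  commands=[
    {"xyz":[-0.5,0,0],"dr":[0,0,-10],"jaw":0.0},
    {"xyz":[0,0,0],"dr":[0,0,-10],"jaw":0.0},
    {"xyz":[0,0,0],"dr":[0,0,-10],"jaw":0.0},
    {"xyz":[0,0,0],"dr":[0,0,-9],"jaw":0.0},
    {"xyz":[0,0,3],"dr":[0,0,0],"jaw":0.0},
    {"xyz":[0,0,0],"dr":[0,0,0],"jaw":0.45},
    {"xyz":[0,0,0],"dr":[0,0,0],"jaw":0.45},
    {"xyz":[0,0,0],"dr":[0,0,0],"jaw":0.45},
  ],
)

```text
clock: 6.72
tcp_pos: [0.6046, 0.0653, 0.2305]
eef_rot: [3.137, 0.032, 0.008]
ft_force: [-0.6, -0.3, 0.2]
opening: 0.446
```

Run:
```python
from h import *
plan([*arc(.065,0),.32],YAW)
```

```text
clk 6.72 pos [0.6046 0.0653 0.2305] th 0.021 q7 0.08 open 0.45 F [-0.6 -0.3  0.2]
d tool mm [ -0.8  -1.  -89.5] d world [-1.3  1.4 89.5] turn deg [ 0.3 -0.3 -9.4]
```

Request:
step_arm(
  commands=[
    {"xyz":[0,0,-45],"dr":[0,0,0],"jaw":0.45},
    {"xyz":[0,0,-45],"dr":[0,0,0],"jaw":0.6},
    {"xyz":[-56,8,0],"dr":[0,0,0],"jaw":0.6},
    {"xyz":[-56,8,0],"dr":[0,0,0],"jaw":0.6},
    {"xyz":[-56,8,0],"dr":[0,0,0],"jaw":0.6},
    {"xyz":[0,0,0],"dr":[0,0,10.5],"jaw":0.6},
    {"xyz":[0,0,0],"dr":[0,0,10.5],"jaw":0.6},
    {"xyz":[0,0,0],"dr":[0,0,10.5],"jaw":0.6},
    {"xyz":[0,0,0],"dr":[0,0,10.5],"jaw":0.6},
    {"xyz":[0,0,0],"dr":[0,0,10.5],"jaw":0.6},
    {"xyz":[0,0,0],"dr":[0,0,10.5],"jaw":0.6},
    {"xyz":[0,0,0],"dr":[0,0,10.5],"jaw":0.6},
  ],
)

```text
clock: 8.22
tcp_pos: [0.4323, 0.0381, 0.3255]
eef_rot: [-2.496, 1.893, -0.013]
ft_force: [-0.6, 0.2, 0.5]
opening: 0.597
```

Run:
```python
from h import *
plan([*arc(.235,0),.21],YAW-np.pi/2)
snap('side','side1.png')
z=cv2.imread('pics/side1.png'); cv2.imwrite('pics/side1c.png',cv2.resize(z[100:280,160:360],None,fx=3,fy=3))
```

```text
clk 8.22 pos [0.4323 0.0381 0.3255] th -1.298 q7 -1.48 open 0.60 F [-0.6  0.2  0.5]
d tool mm [  3.3  -1.7 115.5] d world [   3.9   -2.5 -115.5] turn deg [-0.7 -0.   5.1]
```

View pics/side1c.png

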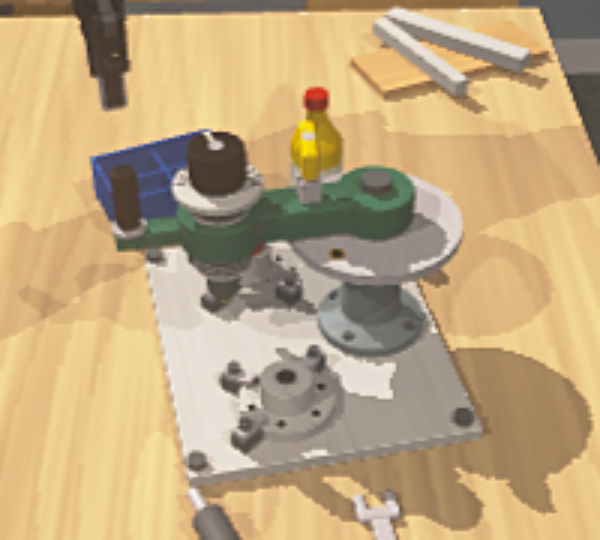

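The picture shows the T-handle crosswise and raised, about (310,155) in the crop, and the handle standing clear below the gripper. Next I grip the handle.

Request:
step_arm(
  commands=[
    {"xyz":[3.3,-1.7,20],"dr":[-0.7,0,5],"jaw":0.6},
    {"xyz":[0,0,45],"dr":[0,0,0],"jaw":0.6},
    {"xyz":[0,0,40],"dr":[0,0,0],"jaw":0.6},
    {"xyz":[0,0,8],"dr":[0,0,0],"jaw":0.6},
    {"xyz":[0,0,0],"dr":[0,0,0],"jaw":0.0},
    {"xyz":[0,0,0],"dr":[0,0,0],"jaw":0.0},
    {"xyz":[0,0,0],"dr":[0,0,0],"jaw":0.0},
  ],
)

```text
clock: 9.15
tcp_pos: [0.4368, 0.0356, 0.2134]
eef_rot: [-2.411, 2.006, -0.004]
ft_force: [11.3, 0.7, -35.8]
opening: 0.262
```

Run:
```python
from h import *
plan([*arc(.235,0),.21],YAW-np.pi/2)
```

```text
clk 9.15 pos [0.4368 0.0356 0.2134] th -1.388 q7 -1.45 open 0.26 F [ 11.3   0.7 -35.8]
d tool mm [-0.1  0.7  3.4] d world [-0.7 -0.  -3.4] turn deg [-0.3  0.1 -0.1]
```

Request:
step_arm(
  commands=[
    {"xyz":[0,0.5,3],"dr":[0,0,0],"jaw":0.0},
    {"xyz":[12.5,-0.5,0],"dr":[0,0,-3],"jaw":0.0},
    {"xyz":[12.5,-0.5,0],"dr":[0,0,-3],"jaw":0.0},
  ],
)

```text
clock: 9.52
tcp_pos: [0.4424, 0.0122, 0.2134]
eef_rot: [-2.516, 1.869, -0.002]
ft_force: [9.6, 4.7, -31.2]
opening: 0.263
```

Run:
```python
from h import *
s=plan([*arc(.235,.75),.211],YAW-np.pi/2+.75)
d=C-s['tcp_pos'][:2]; print('r',np.hypot(*d),'swing',np.arctan2(d[1],d[0])-YAW)
```

```text
clk 9.53 pos [0.4424 0.0122 0.2134] th -1.278 q7 -1.27 open 0.26 F [  9.6   4.7 -31.2]
d tool mm [141.9 -46.    2.2] d world [  85.  -122.5   -2.4] turn deg [ -0.5   0.1 -36.7]
r 0.23436363235607222 swing 0.10330699051869657
```

Request:
step_arm(
  commands=[
    {"xyz":[25,-1.3,0],"dr":[0,0,-6.1],"jaw":0.0},
    {"xyz":[25,-1.3,0],"dr":[0,0,-6.1],"jaw":0.0},
    {"xyz":[25,-1.3,0],"dr":[0,0,-6.1],"jaw":0.0},
    {"xyz":[25,-1.3,0],"dr":[0,0,-6.1],"jaw":0.0},
  ],
)

```text
clock: 10.02
tcp_pos: [0.4901, -0.0753, 0.2133]
eef_rot: [-2.862, 1.273, 0.001]
ft_force: [5.0, 5.4, -12.5]
opening: 0.261
```

```bash
cat >> h.py <<'E'
def sw(z=.211):
    s=plan([*arc(.235,.75),z],YAW-np.pi/2+.75)
    d=C-s['tcp_pos'][:2]; print('r',np.hypot(*d),'swing',np.arctan2(d[1],d[0])-YAW)
E
python3 -c "
from h import *
sw()"
```

```text
clk 10.03 pos [ 0.4901 -0.0753  0.2133] th -0.837 q7 -0.57 open 0.26 F [  5.    5.4 -12.5]
d tool mm [51.1 -4.3  2.1] d world [ 37.4 -35.1  -2.3] turn deg [ -0.5   0.2 -11.5]
r 0.23463192717615663 swing 0.5312147830055582
```

Request:
step_arm(
  commands=[
    {"xyz":[25,-1.3,0],"dr":[0,0,-6],"jaw":0.0},
    {"xyz":[18,-1.3,0],"dr":[0,0,-4],"jaw":0.0},
    {"xyz":[5,-0.5,0],"dr":[0,0,-1],"jaw":0.0},
    {"xyz":[0,0,0],"dr":[0,0,0],"jaw":0.0},
  ],
)

```text
clock: 10.52
tcp_pos: [0.5262, -0.1091, 0.2133]
eef_rot: [-2.973, 0.988, 0.003]
ft_force: [2.4, -2.3, -14.8]
opening: 0.259
```

```bash
python3 -c "
from h import *
sw()"
```

```text
clk 10.53 pos [ 0.5262 -0.1091  0.2133] th -0.642 q7 -0.29 open 0.26 F [  2.4  -2.3 -14.8]
d tool mm [1.8 0.3 2.3] d world [ 1.2 -1.3 -2.3] turn deg [-0.4  0.3 -0.3]
r 0.23473771627605866 swing 0.7425750239067879
```

Request:
step_arm(
  commands=[
    {"xyz":[1.8,0,0],"dr":[0,0,0],"jaw":0.0},
    {"xyz":[0,0,0],"dr":[0,0,0],"jaw":0.0},
    {"xyz":[0,0,0],"dr":[0,0,0],"jaw":0.6},
    {"xyz":[0,0,0],"dr":[0,0,0],"jaw":0.6},
    {"xyz":[0,0,0],"dr":[0,0,0],"jaw":0.6},
  ],
)

```text
clock: 11.15
tcp_pos: [0.5283, -0.1086, 0.2153]
eef_rot: [-2.971, 0.987, -0.002]
ft_force: [0.5, -0.6, 1.0]
opening: 0.599
```

```bash
python3 -c "
from h import *
sw()"
```

```text
clk 11.15 pos [ 0.5283 -0.1086  0.2153] th -0.641 q7 -0.29 open 0.60 F [ 0.5 -0.6  1. ]
d tool mm [0.4 2.  4.3] d world [-0.8 -1.8 -4.3] turn deg [-0.6  0.1 -0.3]
r 0.23307275412756473 swing 0.7483418327255418
```

Request:
step_arm(
  commands=[
    {"xyz":[0,0,-55],"dr":[0,0,0],"jaw":0.6},
    {"xyz":[0,0,-55],"dr":[0,0,0],"jaw":0.6},
    {"xyz":[0,50,0],"dr":[0,0,0],"jaw":0.6},
    {"xyz":[0,50,0],"dr":[0,0,0],"jaw":0.6},
  ],
)

```text
clock: 11.65
tcp_pos: [0.4689, -0.1889, 0.3287]
eef_rot: [-2.974, 0.978, -0.004]
ft_force: [0.4, -0.8, 0.2]
opening: 0.596
```

```bash
cat > look.py <<'E'
from h import *
import sys
f=sys.argv[1]
im,dep=snap('top',f+'.png'); roi=np.zeros(dep.shape,bool); roi[125:270,165:295]=1
P=pts('top',dep,roi); rg=P[(P[:,2]>.249)&(P[:,2]<.262)]
if len(rg):
    c,r=cv2.minEnclosingCircle(rg[:,:2].astype(np.float32)); d=C-np.array(c); print('ring',c,r,'swing',np.arctan2(d[1],d[0])-YAW,'r',np.hypot(*d))
H,S,V=cv2.split(cv2.cvtColor(im,cv2.COLOR_RGB2HSV)); y=roi&(H>20)&(H<35)&(S>180)&(V>120); y[:,:180]=0;y[225:]=0
u=np.argwhere(y)[:,::-1].astype(np.float32); mr=cv2.minAreaRect(u); print('yel',len(u),u.mean(0),mr)
b=cv2.boxPoints(mr); w=onz('top',b,.252); print('T ctr',w.mean(0),'expected',arc(.065,.75))
e=[w[1]-w[0],w[2]-w[1]]; e=max(e,key=np.linalg.norm); print('bar ang',np.arctan2(e[1],e[0]),np.linalg.norm(e))
cv2.imwrite('pics/'+f+'c.png',cv2.resize(im[125:265,150:295],None,fx=4,fy=4,interpolation=cv2.INTER_CUBIC)[:,:,::-1])
E
python3 look.py t2
```

```text
ring (0.5929864048957825, -0.008190828375518322) 0.06204165518283844 swing 0.6793571588820733 r 0.11419415741797571
yel 101 [233.63367 172.     ] ((233.50003051757812, 172.00001525878906), (4.949747085571289, 23.33452033996582), 45.0)
T ctr [0.62769965 0.02707917 0.252     ] expected [0.62854952 0.02633968]
bar ang -0.793466684588842 0.056089388955756665
```

View pics/t2c.png

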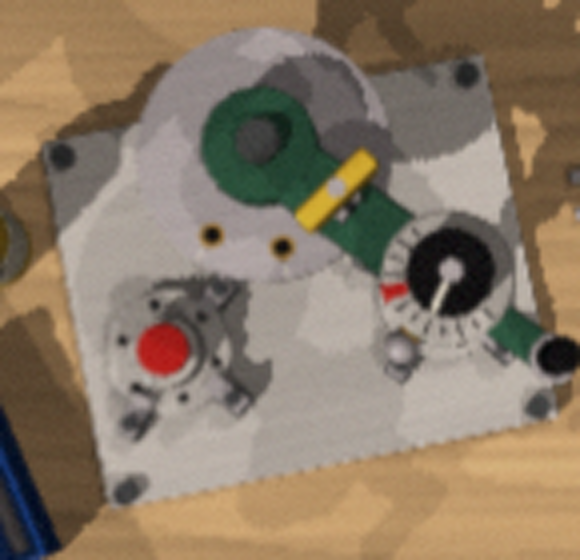

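The arm stands over the open flange, with the ring at about (452,270) in the crop. The T-handle is crosswise at (337,188). Next I return to the T-handle.

```bash
python3 -c "
from h import *
z=np.load('/tmp/top.npz'); roi=np.zeros((384,512),bool); roi[175:210,245:280]=1
P=pts('top',z['dep'],roi); P=P[(P[:,2]>.249)&(P[:,2]<.262)]; c,r=cv2.minEnclosingCircle(P[:,:2].astype(np.float32)); d=C-np.array(c); print(c,r,np.arctan2(d[1],d[0])-YAW,np.hypot(*d))
plan([.628,.0267,.3287],2.342-np.pi/2)"
```

```text
(0.5773087739944458, -0.040811918675899506) 0.025848843157291412 0.7415166704086493 0.14946450693941107
clk 11.70 pos [ 0.4653 -0.1944  0.3293] th -0.642 q7 -0.20 open 0.60 F [-4.3 -8.8  1.1]
d tool mm [  -2.  -274.5    3.5] d world [162.7 221.1  -0.6] turn deg [ -0.5  -0.4 -80.9]
```

Request:
step_arm(
  commands=[
    {"xyz":[0,-55,0],"dr":[0,0,0],"jaw":0.5},
    {"xyz":[0,-55,0],"dr":[0,0,0],"jaw":0.5},
    {"xyz":[0,-55,0],"dr":[0,0,0],"jaw":0.5},
    {"xyz":[0,-55,0],"dr":[0,0,0],"jaw":0.5},
    {"xyz":[0,-55,0],"dr":[0,0,0],"jaw":0.5},
    {"xyz":[0,0,0],"dr":[0,0,-10.5],"jaw":0.5},
    {"xyz":[0,0,0],"dr":[0,0,-10.5],"jaw":0.5},
    {"xyz":[0,0,0],"dr":[0,0,-10.5],"jaw":0.5},
    {"xyz":[0,0,0],"dr":[0,0,-10.5],"jaw":0.5},
    {"xyz":[0,0,0],"dr":[0,0,-10.5],"jaw":0.45},
    {"xyz":[0,0,0],"dr":[0,0,-10.5],"jaw":0.45},
    {"xyz":[0,0,0],"dr":[0,0,-10.5],"jaw":0.45},
  ],
)

```text
clock: 13.2
tcp_pos: [0.6364, 0.0328, 0.3363]
eef_rot: [-2.965, -1.019, -0.027]
ft_force: [0.3, -0.0, -0.7]
opening: 0.452
```

```bash
python3 -c "
from h import *
plan([.628,.0267,.230],2.342-np.pi/2)"
```

```text
clk 13.20 pos [0.6364 0.0328 0.3363] th 0.662 q7 0.66 open 0.45 F [ 0.3 -0.  -0.7]
d tool mm [-12.3  -0.3 106.1] d world [  -8.4   -6.1 -106.3] turn deg [ 0.  -1.  -6.3]
```

Request:
step_arm(
  commands=[
    {"xyz":[-12,0,10],"dr":[0,-1,-6.3],"jaw":0.5},
    {"xyz":[0,0,35],"dr":[0,0,0],"jaw":0.5},
    {"xyz":[0,0,15],"dr":[0,0,0],"jaw":0.5},
    {"xyz":[0,0,0],"dr":[0,0,0],"jaw":0.5},
  ],
)

```text
clock: 13.7
tcp_pos: [0.6277, 0.0257, 0.2763]
eef_rot: [2.906, 1.192, 0.005]
ft_force: [0.1, 0.1, 0.3]
opening: 0.501
```

```bash
python3 -c "
from h import *
plan([.628,.0267,.230],2.342-np.pi/2)"
```

```text
clk 13.70 pos [0.6277 0.0257 0.2763] th 0.778 q7 0.78 open 0.50 F [0.1 0.1 0.3]
d tool mm [ 0.8 -0.6 46.3] d world [  0.3   1.  -46.3] turn deg [ 0.1 -0.2  0.4]
```

Request:
step_arm(
  commands=[
    {"xyz":[1,-0.5,24],"dr":[0,0,0.4],"jaw":0.5},
    {"xyz":[0,0,20],"dr":[0,0,0],"jaw":0.5},
    {"xyz":[0,0,3],"dr":[0,0,0],"jaw":0.5},
    {"xyz":[0,0,0],"dr":[0,0,0],"jaw":0.0},
    {"xyz":[0,0,0],"dr":[0,0,0],"jaw":0.0},
    {"xyz":[0,0,0],"dr":[0,0,0],"jaw":0.0},
    {"xyz":[0,0,-2],"dr":[0,0,0],"jaw":0.0},
    {"xyz":[0,0,0],"dr":[0,0,0],"jaw":0.0},
  ],
)

```text
clock: 14.7
tcp_pos: [0.6296, 0.0259, 0.2366]
eef_rot: [2.91, 1.178, 0.01]
ft_force: [1.6, -0.2, -10.9]
opening: 0.179
```

```bash
python3 -c "
from h import *
plan([.6285,.0263,.230],.936-np.pi/2)"
```

```text
clk 14.70 pos [0.6296 0.0259 0.2366] th 0.769 q7 0.78 open 0.18 F [  1.6  -0.2 -10.9]
d tool mm [-0.6 -1.1  6.6] d world [-1.1  0.4 -6.6] turn deg [ 0.  -0.4 80.5]
```

Request:
step_arm(
  commands=[
    {"xyz":[0,0,0],"dr":[0,0,10],"jaw":0.0},
    {"xyz":[0,0,0],"dr":[0,0,10],"jaw":0.0},
    {"xyz":[0,0,0],"dr":[0,0,10],"jaw":0.0},
    {"xyz":[0,0,0],"dr":[0,0,10],"jaw":0.0},
    {"xyz":[0,0,0],"dr":[0,0,10],"jaw":0.0},
    {"xyz":[0,0,0],"dr":[0,0,10],"jaw":0.0},
    {"xyz":[0,0,0],"dr":[0,0,10],"jaw":0.0},
  ],
)

```text
clock: 15.58
tcp_pos: [0.6288, 0.0257, 0.2358]
eef_rot: [-3.048, 0.762, -0.006]
ft_force: [0.1, -0.4, -11.6]
opening: 0.181
```

```bash
python3 -c "
from h import *
plan([.6285,.0263,.236],.936-np.pi/2)"
```

```text
clk 15.57 pos [0.6288 0.0257 0.2358] th -0.490 q7 -0.37 open 0.18 F [  0.1  -0.4 -11.6]
d tool mm [-0.6 -0.4 -0.2] d world [-0.3  0.6  0.2] turn deg [-0.1 -0.2  8.3]
```

Request:
step_arm(
  commands=[
    {"xyz":[0,0,0],"dr":[0,0,8],"jaw":0.0},
    {"xyz":[0,0,0],"dr":[0,0,0.5],"jaw":0.0},
    {"xyz":[0,0,5],"dr":[0,0,0],"jaw":0.0},
    {"xyz":[0,0,4],"dr":[0,0,0],"jaw":0.0},
    {"xyz":[0,0,0],"dr":[0,0,0],"jaw":0.0},
  ],
)

```text
clock: 16.2
tcp_pos: [0.6288, 0.0257, 0.226]
eef_rot: [2.984, -0.983, 0.006]
ft_force: [-0.2, 0.1, -7.8]
opening: 0.17
```

```bash
python3 -c "
from h import *
plan([.6285,.0263,.219],.936-np.pi/2)"
```

```text
clk 16.20 pos [0.6288 0.0257 0.226 ] th -0.636 q7 -0.50 open 0.17 F [-0.2  0.1 -7.8]
d tool mm [-0.6 -0.3  7. ] d world [-0.3  0.6 -7. ] turn deg [-0.1 -0.2 -0.1]
```

Request:
step_arm(
  commands=[
    {"xyz":[0,0,4],"dr":[0,0,0],"jaw":0.0},
    {"xyz":[0,0,3],"dr":[0,0,0],"jaw":0.0},
    {"xyz":[0,0,0],"dr":[0,0,0],"jaw":0.0},
  ],
)

```text
clock: 16.58
tcp_pos: [0.6294, 0.0253, 0.2214]
eef_rot: [-2.983, 0.981, -0.009]
ft_force: [-3.4, -1.2, -6.2]
opening: 0.179
```

Request:
step_arm(
  commands=[
    {"xyz":[0,0,0],"dr":[0,0,0],"jaw":0.6},
    {"xyz":[0,0,0],"dr":[0,0,0],"jaw":0.6},
    {"xyz":[0,0,-10],"dr":[0,0,0],"jaw":0.6},
    {"xyz":[0,0,-45],"dr":[0,0,0],"jaw":0.6},
    {"xyz":[0,0,-45],"dr":[0,0,0],"jaw":0.8},
    {"xyz":[50,0,0],"dr":[0,0,0],"jaw":1},
    {"xyz":[50,0,0],"dr":[0,0,0],"jaw":1},
    {"xyz":[50,0,0],"dr":[0,0,0],"jaw":1},
  ],
)

```text
clock: 17.58
tcp_pos: [0.7533, -0.0608, 0.3334]
eef_rot: [-2.981, 0.967, -0.021]
ft_force: [0.8, 0.7, 0.6]
opening: 1.0
```

```bash
python3 look.py t3
python3 - <<'E'
from h import *
snap('side')
z=np.load('/tmp/top.npz'); dep=z['dep']; im=z['im']
def zat(p,r=.006):
    roi=np.ones(dep.shape,bool); P=pts('top',dep,roi); m=(np.hypot(*(P[:,:2]-p).T)<r)&(P[:,2]>.19); return np.median(P[m,2]),m.sum()
print('T top z (home .239)',[zat(arc(r,.747)) for r in(.045,.065,.085)])
roi=np.zeros((384,512),bool); roi[175:210,245:280]=1
P=pts('top',dep,roi); k=(P[:,2]>.249)&(P[:,2]<.262); c,r=cv2.minEnclosingCircle(P[k,:2].astype(np.float32)); d=C-np.array(c); print(c,r,'swing',np.arctan2(d[1],d[0])-YAW)
# line & red angles
c=arc(.15,.75); v,u=np.nonzero(roi); col=im[v,u].astype(int); hs=cv2.cvtColor(im,cv2.COLOR_RGB2HSV)[v,u].astype(int)
W=onz('top',np.c_[u,v],.254)[:,:2]-c; rr=np.hypot(*W.T); k=(rr>.010)&(rr<.0255)&(col.min(1)>110)
x=(W[k]*col[k].sum(1)[:,None]).sum(0); al=np.arctan2(x[1],x[0])
Z=onz('top',np.c_[u,v],.216)[:,:2]-c; rr=np.hypot(*Z.T); k2=(rr>.027)&(rr<.045)&((hs[:,0]<8)|(hs[:,0]>172))&(hs[:,1]>120)
q=Z[k2].mean(0); ar=np.arctan2(q[1],q[0]); print('line',k.sum(),al,'red',k2.sum(),ar,np.hypot(*q),'CW turn',(al-ar)%(2*np.pi))
plan([*c,.34],.0)
E
```

```text
yel 0 [nan nan] ((0.0, 0.0), (0.0, 0.0), 0.0)
T ctr [1.11096765 0.65851799 0.252     ] expected [0.62854952 0.02633968]
bar ang 0.0 0.0
T top z (home .239) [(np.float64(nan), np.int64(0)), (np.float64(0.6650595299942664), np.int64(5)), (np.float64(0.6886405140321665), np.int64(55))]
(0.0, 0.0) 0.0 swing -0.06673472825085984
line 0 0.0 red 0 nan nan CW turn nan
clk 17.68 pos [ 0.7538 -0.0644  0.3308] th -0.632 q7 -0.38 open 1.00 F [-0.8 -0.4 -0.8]
d tool mm [-155.    85.7  -11.4] d world [-175.8   22.4    9.2] turn deg [ -0.3  -0.7 -36.2]look.py:9: RuntimeWarning: Mean of empty slice.
  u=np.argwhere(y)[:,::-1].astype(np.float32); mr=cv2.minAreaRect(u); print('yel',len(u),u.mean(0),mr)
  ret = um.true_divide(
  return _methods._mean(a, axis=axis, dtype=dtype,
  ret = ret.dtype.type(ret / rcount)
<stdin>:14: RuntimeWarning: Mean of empty slice.
  ret = um.true_divide(
```

View pics/t3c.png

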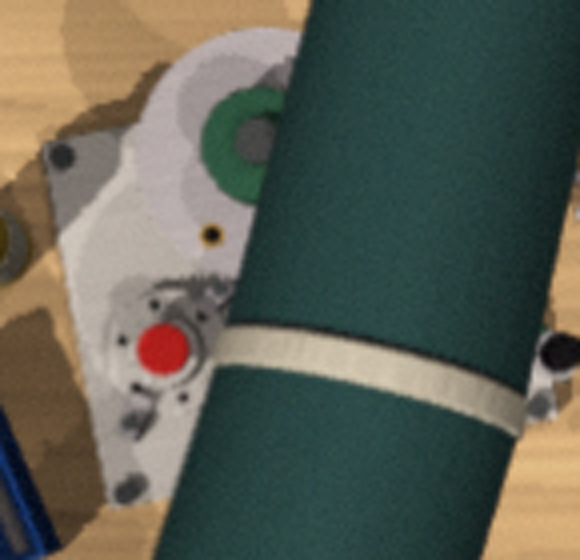

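The robot's own arm blocks the view, so I move aside.

Request:
step_arm(
  commands=[
    {"xyz":[-31,54,0],"dr":[0,0,0],"jaw":1},
    {"xyz":[-31,54,0],"dr":[0,0,0],"jaw":1},
    {"xyz":[-31,54,0],"dr":[0,0,0],"jaw":1},
    {"xyz":[-31,54,0],"dr":[0,0,0],"jaw":1},
    {"xyz":[-31,54,0],"dr":[0,0,0],"jaw":1},
    {"xyz":[0,0,0],"dr":[0,0,0],"jaw":1},
  ],
)

```text
clock: 18.42
tcp_pos: [0.4653, -0.1925, 0.3281]
eef_rot: [-2.981, 0.973, -0.024]
ft_force: [1.3, 0.9, 0.4]
opening: 0.998
```

```bash
cat > ring.py <<'E'
from h import *
import sys
im,dep=snap('top'); 
P=pts('top',dep,np.ones(dep.shape,bool))
def zat(p,r=.006):
    m=(np.hypot(*(P[:,:2]-p).T)<r)&(P[:,2]>.19); return round(float(np.median(P[m,2])),4)
print('T top z (home .239)',[zat(arc(r,.747)) for r in(.045,.065,.085)])
roi=np.zeros((384,512),bool); roi[175:210,245:280]=1
p=pts('top',dep,roi); k=(p[:,2]>.249)&(p[:,2]<.262); c,r=cv2.minEnclosingCircle(p[k,:2].astype(np.float32)); d=C-np.array(c); print('ring',c,r,'swing',np.arctan2(d[1],d[0])-YAW)
v,u=np.nonzero(roi); col=im[v,u].astype(int); hs=cv2.cvtColor(im,cv2.COLOR_RGB2HSV)[v,u].astype(int)
W=onz('top',np.c_[u,v],.254)[:,:2]-c; rr=np.hypot(*W.T); k=(rr>.009)&(rr<.024)&(col.min(1)>100)
x=(W[k]*col[k].sum(1)[:,None]).sum(0); al=np.arctan2(x[1],x[0])
Z=onz('top',np.c_[u,v],.216)[:,:2]-c; rr=np.hypot(*Z.T); k2=(rr>.027)&(rr<.045)&((hs[:,0]<8)|(hs[:,0]>172))&(hs[:,1]>120)
q=Z[k2].mean(0); ar=np.arctan2(q[1],q[0]); print('line',k.sum(),al,'red',k2.sum(),ar,np.hypot(*q),'CW turn',(al-ar+np.pi)%(2*np.pi)-np.pi)
cv2.imwrite('pics/'+sys.argv[1]+'.png',cv2.resize(im[140:265,180:300],None,fx=4,fy=4,interpolation=cv2.INTER_CUBIC)[:,:,::-1])
plan([*arc(.15,.745),.34],.0)
E
python3 ring.py t4
```

```text
T top z (home .239) [0.2381, 0.2392, 0.2383]
ring (0.5785238742828369, -0.04144453629851341) 0.026563795283436775 swing 0.7505706974724289
line 12 2.7193024312118173 red 19 1.8103244959751386 0.03470275594088336 CW turn 0.9089779352366785
clk 18.48 pos [ 0.4671 -0.1912  0.3281] th -0.629 q7 -0.20 open 1.00 F [ 0.6 -0.1  0.6]
d tool mm [   1.3 -186.    -9.9] d world [110.3 149.7  11.9] turn deg [ -0.3  -0.9 -36. ]
```

View pics/t4.png

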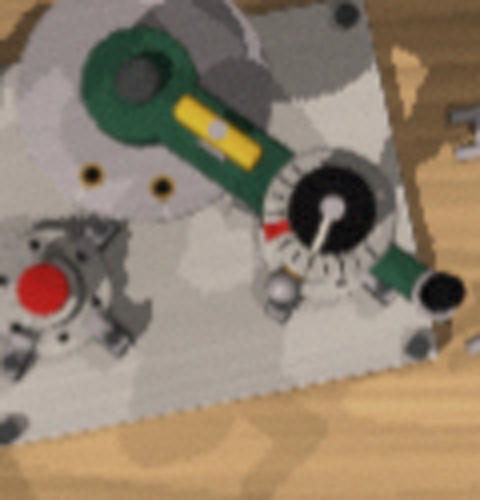

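The pin is home: the T top is at 0.2385 and the bar lies along the arm at (218,132). Swing is 0.7506. The white line at (316,248) has to turn about 0.91 rad clockwise to the red band at (276,231). Next is the ring.

Request:
step_arm(
  commands=[
    {"xyz":[0,-46,0],"dr":[0,0,0],"jaw":0.9},
    {"xyz":[0,-46,0],"dr":[0,0,0],"jaw":0.9},
    {"xyz":[0,-46,0],"dr":[0,0,0],"jaw":0.9},
    {"xyz":[0,-46,0],"dr":[0,0,0],"jaw":0.9},
    {"xyz":[0,0,0],"dr":[0,0,-8.6],"jaw":0.9},
    {"xyz":[0,0,0],"dr":[0,0,-8.6],"jaw":0.9},
    {"xyz":[0,0,0],"dr":[-0.3,-0.9,-8.6],"jaw":0.9},
  ],
)

```text
clock: 19.35
tcp_pos: [0.5831, -0.0301, 0.3319]
eef_rot: [-3.132, 0.247, -0.005]
ft_force: [0.2, 0.3, 0.2]
opening: 0.896
```

```bash
python3 -c "
from h import *
plan([*arc(.15,.75),.232],-.18)"
```

```text
clk 19.35 pos [ 0.5831 -0.0301  0.3319] th -0.157 q7 -0.03 open 0.90 F [0.2 0.3 0.2]
d tool mm [-3.4 12.6 99.9] d world [ -5.1 -11.9 -99.9] turn deg [-0.  -0.2  1.3]
```

Request:
step_arm(
  commands=[
    {"xyz":[-3.4,12.6,20],"dr":[0,0,1.3],"jaw":0.9},
    {"xyz":[0,0,20],"dr":[0,0,0],"jaw":0.9},
    {"xyz":[0,0,5],"dr":[0,0,0],"jaw":0.9},
  ],
)

```text
clock: 19.73
tcp_pos: [0.58, -0.0391, 0.2863]
eef_rot: [-3.129, 0.272, -0.006]
ft_force: [-0.0, 0.2, 0.1]
opening: 0.9
```

```bash
python3 -c "
from h import *
plan([*arc(.15,.75),.232],-.18)"
```

```text
clk 19.73 pos [ 0.58   -0.0391  0.2863] th -0.174 q7 -0.01 open 0.90 F [-0.   0.2  0.1]
d tool mm [-1.7  3.2 54.2] d world [ -2.   -2.9 -54.3] turn deg [-0.1 -0.2  0.4]
```

Request:
step_arm(
  commands=[
    {"xyz":[-1.7,3.2,2],"dr":[0,0,0],"jaw":0.9},
    {"xyz":[0,0,25],"dr":[0,0,0],"jaw":0.9},
    {"xyz":[0,0,23],"dr":[0,0,0],"jaw":0.9},
    {"xyz":[0,0,2],"dr":[0,0,0],"jaw":0.9},
  ],
)

```text
clock: 20.23
tcp_pos: [0.5796, -0.0412, 0.2356]
eef_rot: [-3.129, 0.269, -0.011]
ft_force: [0.5, 0.4, 0.1]
opening: 0.901
```

```bash
python3 -c "
from h import *
plan([*arc(.15,.75),.232],-.18)"
```

```text
clk 20.23 pos [ 0.5796 -0.0412  0.2356] th -0.172 q7 0.02 open 0.90 F [0.5 0.4 0.1]
d tool mm [-1.5  1.   3.6] d world [-1.6 -0.8 -3.6] turn deg [-0.1 -0.4  0.5]
```

Request:
step_arm(
  commands=[
    {"xyz":[-1,1,2],"dr":[0,0,0],"jaw":0.3},
    {"xyz":[0,0,0],"dr":[0,0,0],"jaw":0.3},
    {"xyz":[0,0,0],"dr":[0,0,0],"jaw":0.3},
    {"xyz":[0,0,0],"dr":[0,0,0],"jaw":0.3},
  ],
)

```text
clock: 20.72
tcp_pos: [0.5791, -0.0421, 0.2354]
eef_rot: [-3.129, 0.269, -0.015]
ft_force: [3.6, 0.4, -10.4]
opening: 0.588
```

```bash
python3 -c "
from h import *
plan([*arc(.15,.75),.232],-.18)"
```

```text
clk 20.73 pos [ 0.5791 -0.0421  0.2354] th -0.172 q7 0.02 open 0.59 F [  3.6   0.4 -10.4]
d tool mm [-1.2  0.1  3.4] d world [-1.1  0.1 -3.4] turn deg [-0.1 -0.5  0.5]
```

Request:
step_arm(
  commands=[
    {"xyz":[0,0,0],"dr":[0,0,10],"jaw":0.3},
    {"xyz":[0,0,0],"dr":[0,0,10],"jaw":0.3},
    {"xyz":[0,0,0],"dr":[0,0,10],"jaw":0.3},
    {"xyz":[0,0,0],"dr":[0,0,10],"jaw":0.3},
    {"xyz":[0,0,0],"dr":[0,0,8],"jaw":0.3},
    {"xyz":[0,0,0],"dr":[0,0,0],"jaw":0.3},
  ],
)

```text
clock: 21.48
tcp_pos: [0.5792, -0.0422, 0.2354]
eef_rot: [-2.728, 1.55, -0.014]
ft_force: [1.9, -1.3, -8.6]
opening: 0.592
```

```bash
python3 -c "
from h import *
plan([*arc(.15,.75),.235],-1.081)"
```

```text
clk 21.48 pos [ 0.5792 -0.0422  0.2354] th -1.033 q7 -0.77 open 0.59 F [ 1.9 -1.3 -8.6]
d tool mm [-0.8  0.9  0.4] d world [-1.2  0.2 -0.4] turn deg [-0.4 -0.3  2.7]
```

Request:
step_arm(
  commands=[
    {"xyz":[0,0,0],"dr":[0,0,2.7],"jaw":0.3},
    {"xyz":[0,0,0],"dr":[0,0,0],"jaw":0.3},
    {"xyz":[0,0,0],"dr":[0,0,0],"jaw":0.9},
    {"xyz":[0,0,0],"dr":[0,0,0],"jaw":0.9},
    {"xyz":[0,0,0],"dr":[0,0,0],"jaw":0.9},
    {"xyz":[0,0,-45],"dr":[0,0,0],"jaw":0.9},
    {"xyz":[0,0,-50],"dr":[0,0,0],"jaw":0.9},
  ],
)

```text
clock: 22.35
tcp_pos: [0.5774, -0.0419, 0.3314]
eef_rot: [-2.702, 1.598, -0.009]
ft_force: [0.5, 0.8, 0.6]
opening: 0.894
```

```bash
python3 -c "
from h import *
plan([.467,-.191,.33],-1.08)"
```

```text
clk 22.35 pos [ 0.5774 -0.0419  0.3314] th -1.068 q7 -0.86 open 0.89 F [0.5 0.8 0.6]
d tool mm [ 77.4 168.6   0.9] d world [-110.4 -149.1   -1.4] turn deg [-0.3 -0.2  0.7]
```

Request:
step_arm(
  commands=[
    {"xyz":[20,43,0],"dr":[0,0,0],"jaw":0.9},
    {"xyz":[20,43,0],"dr":[0,0,0],"jaw":0.9},
    {"xyz":[20,43,0],"dr":[0,0,0],"jaw":0.9},
    {"xyz":[18,40,0],"dr":[0,0,0],"jaw":0.9},
    {"xyz":[0,0,0],"dr":[0,0,0],"jaw":0.9},
  ],
)

```text
clock: 22.98
tcp_pos: [0.4653, -0.1967, 0.3353]
eef_rot: [-2.7, 1.591, -0.02]
ft_force: [0.9, -0.2, -0.0]
opening: 0.896
```

```bash
python3 ring.py t5
```

```text
T top z (home .239) [0.2381, 0.2388, 0.238]
ring (0.5782738327980042, -0.04121970385313034) 0.02586187794804573 swing 0.7483275539531558
line 14 1.7742378231717588 red 19 1.8146295917537767 0.03518675004476534 CW turn -0.040391768582018095
clk 23.02 pos [ 0.4664 -0.1952  0.3351] th -1.063 q7 -0.61 open 0.90 F [ 0.6  0.4 -0.6]
d tool mm [ -80.1 -171.8   -3.2] d world [111.  153.6   4.9] turn deg [ -0.5  -0.7 -60.9]
```

View pics/t5.png

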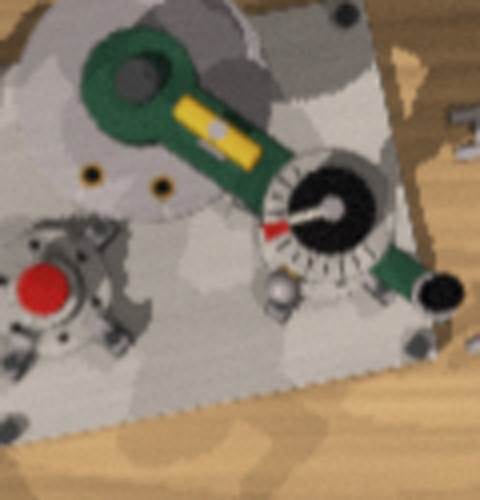

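The line points at the red band, and my measurement says about 0.04 rad past the middle. I'll refine it with an averaged picture and a line-direction fit.

```bash
cat > ring2.py <<'E'
from h import *
im=np.mean([arm.camera('top')[0].astype(float) for _ in range(6)],0)
v,u=np.mgrid[175:210:.25,245:280:.25]; A=cv2.remap(im.astype(np.float32),u.astype(np.float32),v.astype(np.float32),cv2.INTER_CUBIC)
uv=np.c_[u.ravel(),v.ravel()]; A=A.reshape(-1,3)
W=onz('top',uv,.254)[:,:2]; Z=onz('top',uv,.216)[:,:2]
for c in (arc(.15,.75),np.array([.5783,-.0413])):
    w=W-c; r=np.hypot(*w.T); a=np.arctan2(w[:,1],w[:,0]); out=[]
    for lo in (.008,.012,.016,.019):
        k=(r>lo)&(r<lo+.004)&(abs(a-1.8)<.6); wt=np.clip(A[k].min(1)-60,0,None); out.append((wt*a[k]).sum()/wt.sum())
    z=Z-c; rz=np.hypot(*z.T); az=np.arctan2(z[:,1],z[:,0]); k=(rz>.029)&(rz<.040)&(abs(az-1.8)<.5)
    wt=np.clip(A[k][:,0]-A[k][:,1:].max(1)-50,0,None); red=(wt*az[k]).sum()/wt.sum()
    print('line by r',np.round(out,3),'red',red.round(3),'overturn',np.round(red-np.array(out),3))
k=(np.hypot(*(W-arc(.15,.75)).T)<.023)&(A.min(1)>90); p=W[k]; e=np.linalg.eigh(np.cov(p.T))[1][:,1]; print('pca',np.arctan2(e[1],e[0])%np.pi,p.mean(0))
E
python3 ring2.py
```

```text
line by r [1.694 1.742 1.757 1.768] red 1.8 overturn [0.106 0.058 0.043 0.032]
line by r [1.741 1.776 1.783 1.792] red 1.813 overturn [0.072 0.037 0.03  0.021]
pca 1.8216360018613225 [ 0.57765909 -0.03595335]
```

The estimates put the line between 0.02 rad under and about 0.06 rad past the middle of the band, inside the ±0.12 limit. The innermost sample (0.07 to 0.11 past) is the one most affected by centre error. The gripper is clear, so I'm handing in.

```bash
python3 -c "
from bench import arm
print(arm.hand_in(), arm.read_state()['clock'])"
```

```text
the job is handed in; nothing more can be done
the job is handed in; nothing more can be done
```

The job is done and handed in at about 23 s of the 69 s allowed; no verdict was reported.

I pulled the plunger up 17 mm, turned it 81° and let go, and it stayed out. I swung the green arm by its handle to the open flange, then turned the T-handle back and lowered it home. Last, I turned the speed ring about 0.91 rad clockwise and let go.

**Last checks:**
- **Pin:** the top of the T-handle measured 0.238–0.239 m, against 0.239 m when home, so the pin is fully down.
- **Arm position:** the swing angle measured 0.748 rad, against 0.75. The ring's axis, which is also the tap's, is about 1 mm from the open flange's axis.
- **Speed ring:** my angle estimates disagreed somewhat. Most put the white line from 0.02 rad short of the band's middle to 0.06 rad past it. The sample nearest the ring's axis gave 0.07–0.11 rad past, but it depends most on the assumed centre. All are inside the ±0.12 rad limit.
- **Clearance:** the open gripper was well clear of the machine. I kept it away from the bystanders throughout, but did not measure their positions at the end.

One reading I couldn't explain: the wrist force showed about 36 N downward while I gripped the black handle, well under the 120 N limit. It disappeared when I let go.

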